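Press the changeover tools back into the sloped cutout tray

ROBOT

A 6-joint arm with a two-finger parallel gripper is mounted at the origin on the work surface. World frame = base frame: x ahead of the robot, y to its left, z up, the work surface at z = 0. Lengths are in mm, angles in rad, forces in N, time in s.
With the tool pointing down it reaches from about 275 to 825 mm from the base axis. Payload 5.2 kg.
Tool frame: the origin (TCP) lies at the very end of the fingers, on their centre line; the grasp point (between the pads) lies 19 mm behind it; z points along the fingers, y is the line along which they close (so a half turn about z gives the same grasp; the last joint's range is limited). The gripper opens to 93 mm and grips with 3 to 60 N. Pads are 15 mm wide; open, the fingers measure 128 mm over their backs; the gripper's body (75 mm by 188 mm) begins 65 mm behind the grasp point.
Start: joints at [0.898, 0.259, 1.535, -0, 1.348, -0.203], TCP at [248.97, 490.428, 218.653] pointing down, gripper open.
Joint ranges: [-3.14, 3.14], [-0.91, 2.08], [0.19, 2.58], [-1.22, 4.36], [0.22, 2.71], [-3.12, 3.12]. Speed limits (rad/s): [2.57, 2.57, 3.14, 3.14, 3.14, 3.14].

INTERFACE

Orientations are given as a unit quaternion [w, x, y, z].
In Python, from workcell import readout, imaging, job gives the robot as it stands.
- The arm moves only by the tool arm_command, never from a script. Its argument "deltas" is a list of rows, each an object of numbers: "tx", "ty", "tz": the shift along the world's x, y, z in units of 30 mm (1.0 is 30 mm); "roll": the turn about the world's z in units of 4 degrees (1.0 is 4 degrees). A call has 1 to 12 rows; each row shifts and turns the commanded pose from where the row before left it; what a row does not reach is not made up. A row lasts 1/10 s, in which the tool goes at most 50 mm and 8.59 degrees, less where a joint would pass 70% of its speed; a pose out of reach is approached as far as the arm can. A call with a number of a shift or a turn outside -1 to 1 is refused whole. A call with a gripper value outside its range is refused whole. "gripper" is the opening, from -1 (shut) to 1 (fully open), set as the call begins (left out, the last holds). The fingers move at their own pace and stop on an object; the grip force is fixed at half the most. Time passes only in rows, so rows that do not move let the fingers close. It gives the time, the measured TCP pose, the force, the opening and the grip force at its end, in the units of the state.
- readout.get_obs(): the state, without advancing time (a new reading comes with each control period).
- imaging.capture(name): name is "scene" or "top" or "wrist"; returns a dict with "pixels" (384x512x3 uint8, blue, green, red), "depth" (384x512 float32, mm along the optical axis (not along the pixel's ray), 0 where there is no reading), "intrinsics" (3x3 intrinsics, pixels), "k1" (the pictures are not rectified: a ray, as slopes to the right and down, at radius r is drawn at 1 + k1 r^2 times it, then the intrinsics apply), "position" and "orientation" of the camera in the world. Camera axes: x right, y up, looking along -z (the intrinsics and any distortion apply to the point x, -y, -z); pixel columns grow to the right and rows downward; lengths in mm; the calibration is good to about 2 mm. A picture is of the moment at which its call begins.
- job.close_job(): hands the job in; it is judged then, once.
The state is a dict: "time": time; "joint_positions": joint angles; "qvel": joint speeds; "tau": joint torques, N m; "ee_pos": TCP position; "orientation": TCP orientation; "wrist_force": force on the tool from outside, world axes, zero at the start; "torque": the same for the moment, N m; "gripper_width": opening from 0.0 (shut) to 1.0 (fully open); "gripper_force": force on a finger pad.
Only numpy, scipy, OpenCV 4.12 (cv2) and the standard library are available. Lean on these libraries where they do the work, as an engineer would, in place of code of your own. Each camera call takes 0.05 s, during which the arm holds its last target. There are 200 camera calls.

TASK

Put the two loose feeder-changeover tools, the open-ended spanner and the T-handled key, back into the sloped tool tray: each in the recess cut to its own shape, turned the way round the cutout shows, and pressed past the spring rollers until it lies flat and fully home on the recess floor. Let go of both and leave the component reel, the bottle and the steel cup where they stand.

Things in the scene. Friction and masses are not known exactly. Their poses are not given: they have to be found in the camera images.
- spanner_mid (a point): Loose open-ended spanner, steel, lying flat; this point is the centre of its shank, half-way up: grip across it here. x points along the shank to the open-jaw head, z up. 148 mm long (74 either side), 14 mm thick all over. Shank 16 mm wide, rounded tail at x = -74; head 38 mm wide from x = 24 to 74, its mouth 18 mm wide. Flat sides alike. About 0.16 kg.
- key_mid (a point): Loose T-handled key, steel, lying flat; this point is the centre of its shank, half-way up: grip across it here. x points along the shank to the cross-bar, z up. 148 mm long (74 either side), 14 mm thick all over. Shank 12 mm wide; cross-bar 70 mm wide (along y), from x = 56 to 74. Flat sides alike. About 0.14 kg.
- spanner_slot_home (a point): Where spanner_mid lies when the spanner is home, its x and z axes along these. z: out of the sloped tray, square to it; x: along the recess to its head end, the upper end of the slope. Recess floor 7 mm below this point, black top face 5 mm above. Recess 156 mm long; play 4 mm at each end, 3 mm at each side; a 12 mm wide tongue enters the spanner's mouth. Rollers at x = 55 and -48.
- key_slot_home (a point): Where key_mid lies when the T-handled key is home, its x and z axes along these. z: out of the sloped tray, square to it; x: along the T-shaped recess to its cross-bar end, the lower end of the slope. Recess floor 7 mm below this point, black top face 5 mm above. Recess 156 mm long; play 4 mm at each end, 3 mm at each side. Rollers at x = 40 and -48.
- rack: Fixed plate, 190 x 250 x 6 mm, origin under its centre; the two fixed trays stand on it side by side at y = 58 and -58 mm (either one may be left), both sloping up 30 degrees along its +x, away from the robot. Each tray: black slab 170 x 110 mm (its trough shows bare metal) on a grey stand, its face about 35 to 120 mm above the bench, with one recess up and down the slope.
- spanner_tray: Stand of the spanner's tray, origin under its centre. In both trays an open finger trough, 48 mm long (along the shank) and 6 mm deeper than the recess floor, crosses the full width at the home point, so fingers can straddle the shank. Recesses are 12 mm deep: a tool that is home stands 2 mm proud.
- key_tray: Stand of the key's tray, origin under its centre. In both trays two pairs of small steel spring rollers in the recess walls grip the tool: they resist from 9 mm above home with up to about 10 N; a push of 15 to 20 N straight into the tray (along the home point's -z) takes it past them to the hard floor, where it stays by itself.
- reel: Bystander: component reel, flat white disc 176 mm across and 16 mm high lying on the bench; origin at the centre of its underside.
- bottle: Bystander: white plastic bottle, 52 mm across and 130 mm tall; origin at the centre of its underside.
- cup: Bystander: open steel cup, 70 mm across and 50 mm tall; origin at the centre of its underside.
Not all that is in view belongs to the job. What is shaped like the part that bears key_mid but purple or turquoise is not meant.

How it is judged (in metres and radians):
At the end, for the whole second after the job is handed in: Spanner and T-handled key each lie in their own recess, centre within 7 mm of the home point and less than 2.5 mm above it, flat on the recess floor (within 0.06 rad) and in line with the recess (within 0.12 rad) (distance between spanner_mid and spanner_slot_home below 0.007 m and z of spanner_mid in the frame of spanner_slot_home below 0.0025 m and angle between the z axis of spanner_mid and the z axis of spanner_slot_home, either way round below 0.06 rad and angle between the x axis of spanner_mid and the x axis of spanner_slot_home, either way round below 0.12 rad and distance between key_mid and key_slot_home below 0.007 m and z of key_mid in the frame of key_slot_home below 0.0025 m and angle between the z axis of key_mid and the z axis of key_slot_home, either way round below 0.06 rad and angle between the x axis of key_mid and the x axis of key_slot_home, either way round below 0.12 rad); the robot touches nothing.
It fails at once if the reel is pushed away (over 30 mm) (distance of reel from where it was at the start of the episode above 0.03 m).
It fails at once if the bottle is pushed away or knocked over (over 30 mm) (distance of bottle from where it was at the start of the episode above 0.03 m or angle between bottle's own z axis and vertical above 0.6 rad).
It fails at once if the cup is pushed away or knocked over (over 30 mm) (distance of cup from where it was at the start of the episode above 0.03 m or angle between cup's own z axis and vertical above 0.6 rad).
It also fails if it takes over 54 s, if anything falls off the work surface, if the arm or the gripper's body presses on something with over 40 N, if the wrist force passes 120 N, or if a joint passes its speed limit or range.

## Working session

There is one attempt and no reset: what is moved stays moved. The work goes in short steps, Python scripts to look and compute and a tool call to move; the robot and the scene stay as the last step left them, time stands still between calls to the robot, and variables do not carry over. Pictures are saved under pics/ and viewed, at most 10 in all, crops included, and the job is handed in when it is done.

Besides the shell and the picture viewer there is one more tool, called after ">>>" as a command line: name --argument value ..., lists and objects as JSON in quotes. arm_command: Moves the arm, as the interface text tells. Shifts and turns lie within -1 to 1; 1 stands for 30 mm of shift or 4 degrees of turn. Its arguments: {"type":"object","properties":{"deltas":{"type":"array","items":{"type":"object","properties":{"tx":{"type":"number"},"ty":{"type":"number"},"tz":{"type":"number"},"roll":{"type":"number"}}}},"gripper":{"type":"number"}},"required":["deltas"]}

```bash
mkdir -p pics; cat > h.py <<'E'
import numpy as np, cv2
from scipy.spatial.transform import Rotation as R
from workcell import readout, imaging, job
def cap(n,save=None):
    c=imaging.capture(n); np.savez(''+n+'.npz',**c)
    if save: cv2.imwrite('pics/'+save+'.png',c['pixels'])
    return c
def load(n): return dict(np.load(''+n+'.npz'))
def rot(c): w,x,y,z=c['orientation']; return R.from_quat([x,y,z,w]).as_matrix()
def rays(c,uv):
    K=c['intrinsics']; k=float(c['k1'])
    return cv2.undistortPoints(np.array(uv,float).reshape(-1,1,2),K,np.array([k,0,0,0.])).reshape(-1,2)
def p_depth(c,uv):
    uv=np.atleast_2d(uv); s=rays(c,uv); d=np.array([c['depth'][int(v),int(u)] for u,v in uv])[:,None]
    return (rot(c)@(np.c_[s[:,0],-s[:,1],-np.ones(len(s))]*d).T).T+c['position']
def p_z(c,uv,z):
    s=rays(c,np.atleast_2d(uv)); d=(rot(c)@np.c_[s[:,0],-s[:,1],-np.ones(len(s))].T).T
    return c['position']+d*((z-c['position'][2])/d[:,2])[:,None]
def cloud(c):
    h,w=c['depth'].shape; u,v=np.meshgrid(np.arange(w),np.arange(h))
    return p_depth(c,np.c_[u.ravel(),v.ravel()]).reshape(h,w,3)
E
python3 -c "
from h import *
a=cap('scene','s0');b=cap('top','t0')
for c in(a,b):print(c['position'],rot(c).round(2).tolist(),c['intrinsics'].tolist(),c['k1'])
o=readout.get_obs();print(o)
cv2.imwrite('pics/both.png',np.vstack([a['pixels'],b['pixels']])[:,:] if 0 else cv2.resize(b['pixels'],(800,600)))
"
```

```text
[1021.72376361 -296.01605699  938.90998344] [[0.36, -0.78, 0.5], [0.93, 0.31, -0.19], [-0.01, 0.54, 0.84]] [[346.92529532543995, 0.0, 258.06946717345915], [0.0, 346.92529532543995, 193.7476094261046], [0.0, 0.0, 1.0]] -0.08925671732775331
[ 398.6380836  -109.13861296 1149.45955317] [[0.03, 0.99, -0.12], [-1.0, 0.03, -0.0], [-0.0, 0.12, 0.99]] [[421.2427713077486, 0.0, 264.566978523644], [0.0, 421.2427713077486, 195.37005939536647], [0.0, 0.0, 1.0]] -0.14319726501465307
{'time': 0.1, 'joint_positions': array([ 8.98223303e-01,  2.59272283e-01,  1.53595743e+00, -1.28828972e-05,
        1.34804789e+00, -2.02837785e-01]), 'qvel': array([-0.00092301, -0.00110062, -0.00327591,  0.00040711, -0.00036497,
        0.00126059]), 'tau': array([ 2.62289504e-03, -4.38213372e+01, -2.84642261e+01,  7.22218934e-02,
        3.60711361e-02, -5.86946385e-05]), 'ee_pos': array([248.63913566, 490.02545044, 217.90621276]), 'orientation': array([-3.51404699e-04,  2.32712770e-01,  9.72545144e-01, -7.65714944e-04]), 'wrist_force': array([-0.34361234, -0.06340827,  0.29628233]), 'torque': array([ 0.01296207,  0.0095505 , -0.03937218]), 'gripper_force': 0.0, 'gripper_width': 0.9966994830031647}
```

View pics/both.png

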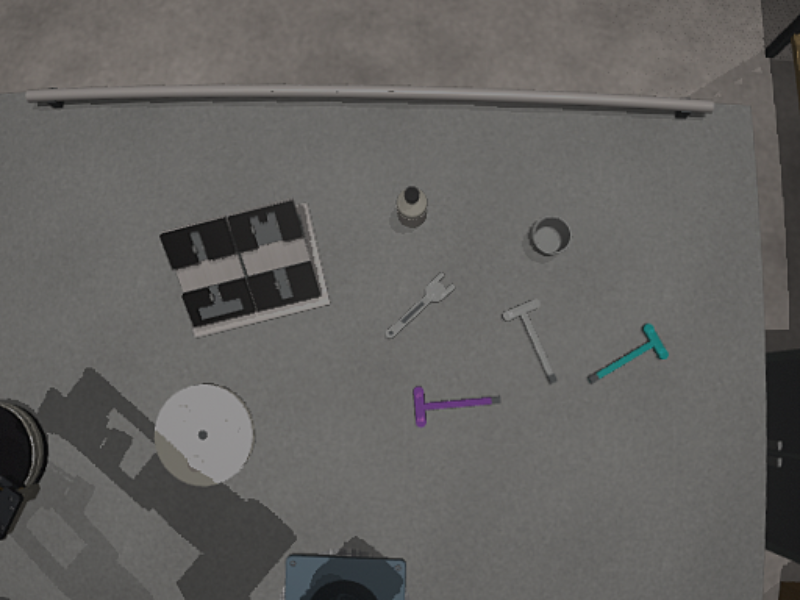

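View pics/s0.png

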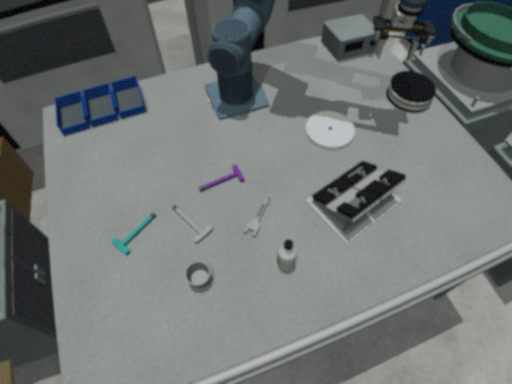

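The top view shows three T-shapes: purple (450,402), turquoise (630,345) and bare steel (530,340). The steel one is the key, since purple and turquoise are excluded. The spanner is at (420,305). The left tray (215,275), with its cross-bar at the low end, takes the key. The right tray (275,255) takes the spanner. I'll confirm this in an enlarged crop and measure from depth.

```bash
cat > m.py <<'E'
from h import *
b=load('top'); P=cloud(b); Z=P[...,2]
print('bench z',np.median(Z[200:240,150:220]), Z[240:380:20,400:450:20].round(1).tolist())
def seg(name,u0,v0,u1,v1):
    # height of 6..25 mm in a window of raw pixels
    m=np.zeros(Z.shape,bool); m[v0:v1,u0:u1]=(Z[v0:v1,u0:u1]>6)&(Z[v0:v1,u0:u1]<25)
    q=P[m]; (cx,cy),(w,h),a=cv2.minAreaRect(q[:,:2].astype(np.float32)); c=q.mean(0)
    print(name,len(q),'rect',cx,cy,w,h,a,'mean',c,'ztop',np.median(q[:,2]))
seg('spanner',240,170,295,222); seg('key',318,186,362,250)
# tray face planes
px=b['pixels'].astype(int).max(2)
m=np.zeros(Z.shape,bool); m[125:218,98:212]=1
for n,poly in dict(L=[(103,150),(146,139),(161,198),(122,208)],Rt=[(147,139),(188,129),(207,184),(161,197)]).items():
    k=np.zeros(Z.shape,np.uint8); cv2.fillPoly(k,[np.array(poly)],1)
    q=P[(k>0)&(px<45)&(Z>20)]
    for _ in range(5):
        A=np.c_[q[:,:2],np.ones(len(q))]; s=np.linalg.lstsq(A,q[:,2],rcond=None)[0]; r=q[:,2]-A@s; q=q[abs(r)<3]
    nrm=np.array([-s[0],-s[1],1]);nrm/=np.linalg.norm(nrm)
    r=cv2.minAreaRect(q[:,:2].astype(np.float32))
    print(n,len(q),'normal',nrm,'tilt',np.degrees(np.arccos(nrm[2])),'uphill yaw',np.degrees(np.arctan2(s[1],s[0])),'rect',r,'z at ctr',s@[*r[0],1],'std',r and (q[:,2]-np.c_[q[:,:2],np.ones(len(q))]@s).std())
c1=cv2.resize(b['pixels'][120:222,95:215],None,fx=3.3,fy=3.3,interpolation=2)
c2=cv2.resize(b['pixels'][165:267,235:365],None,fx=3.0,fy=3.3,interpolation=2)
cv2.imwrite('pics/crop.png',np.hstack([c1,c2]))
E
python3 m.py
```

```text
bench z 0.37571827285694326 [[-0.7, -5.5, 4.5], [1.6, 0.2, 3.4], [-0.5, -0.6, 3.1], [0.6, -0.7, 3.3], [-2.9, 2.6, -0.0], [-0.1, -0.3, 2.6], [-0.2, 2.8, 3.5]]
spanner 424 rect 539.8694458007812 -101.11003112792969 138.3903350830078 128.53138732910156 83.02005004882812 mean [ 540.70603238 -117.58537648   13.754898  ] ztop 13.953310124808354
key 404 rect 488.044677734375 -306.714599609375 161.05300903320312 107.72525787353516 3.2114062309265137 mean [ 496.23230911 -308.76323175   13.52075198] ztop 13.851267152343212
L 134 normal [-0.38451151  0.24626233  0.8896661 ] tilt 27.168681323917536 uphill yaw -32.637735111474335 rect ((572.8861083984375, 249.5383758544922), (23.652713775634766, 168.34532165527344), 74.19456481933594) z at ctr 80.88671153686408 std 1.3106722878625001
Rt 142 normal [-0.29108763  0.30888772  0.90545921] tilt 25.114798504960024 uphill yaw -46.699354559902275 rect ((608.5841674804688, 143.63632202148438), (32.75183868408203, 181.62318420410156), 64.2772216796875) z at ctr 79.96106978373486 std 1.3694781460113812
```

View pics/crop.png

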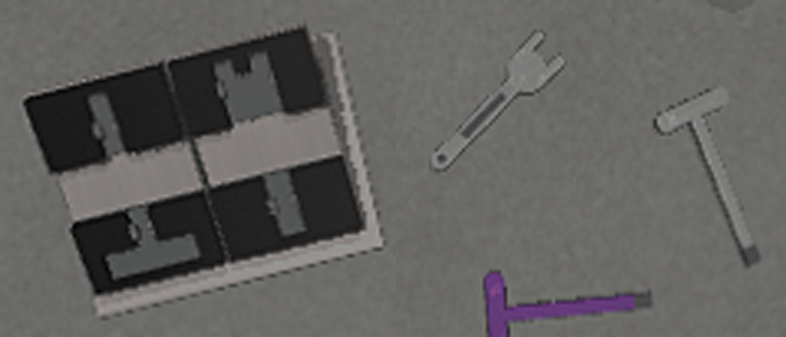

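The crop confirms it. The bare-steel T is at crop (705,175), the spanner at (495,105), the T-recess in the left tray with its bar low, and the fork recess in the right tray with its head high. Next I'll fit poses from the picked points.

```bash
cat > f.py <<'E'
from h import *
from scipy.optimize import least_squares
b=load('top')
def proj(c,X):
    q=(np.atleast_2d(X)-c['position'])@rot(c); q=q*[1,-1,-1]
    return cv2.projectPoints(q,np.zeros(3),np.zeros(3),c['intrinsics'],np.array([float(c['k1']),0,0,0.]))[0].reshape(-1,2)
def face(p,sy):
    x,y,yaw,zc=p; s,t=np.array(sy,float).T; k=np.pi/6
    return np.c_[x+np.cos(yaw)*s*np.cos(k)-np.sin(yaw)*t, y+np.sin(yaw)*s*np.cos(k)+np.cos(yaw)*t, zc+s*np.sin(k)]
def home(p,t,ch=-5):
    k=np.pi/6; n=np.array([-np.sin(k)*np.cos(p[2]),-np.sin(k)*np.sin(p[2]),np.cos(k)])
    return face(p,[(0,t)])[0]+ch*n
def tool(c,uv,xy,z,p0):
    Q=p_z(c,uv,z)[:,:2]; xy=np.array(xy,float)
    f=lambda p:(np.c_[p[0]+np.cos(p[2])*xy[:,0]-np.sin(p[2])*xy[:,1],p[1]+np.sin(p[2])*xy[:,0]+np.cos(p[2])*xy[:,1]]-Q).ravel()
    r=least_squares(f,p0); return r.x,f(r.x).round(1)
if __name__=='__main__':
    A=np.array([(24,100),(305,27),(97,294),(365,230),(166,63),(227,264)])/3.3+[95,120]-.35
    sy=[(85,113),(85,-113),(-85,113),(-85,-113),(85,0),(-85,0)]
    f=lambda p:np.r_[(proj(b,face(p,sy))-A).ravel(),(p[3]-77.5)/2]
    r=least_squares(f,[590,200,-.2,77.5]); p=r.x; print('rack',p,np.degrees(p[2]),f(p).round(1))
    print('key home',home(p,58),'spanner home',home(p,-58))
    B=lambda l:(np.array(l,float)-[396,0])/[3,3.3]+[235,165]-.35
    print('spanner',tool(b,B([(432,168),(541,32),(562,62)]),[(-74,0),(74,14),(74,-14)],14,[540,-110,-.8]))
    print('key',tool(b,B([(656,125),(729,97),(752,264)]),[(65,35),(65,-35),(-74,0)],14,[490,-310,.4]))
    P=cloud(b)
    for n,(u,v) in dict(bottle=(263,131),cup=(352,151),reel=(130,278)).items(): print(n,P[v,u])
    W=imaging.capture('wrist'); o=readout.get_obs(); q=o['orientation']; T=R.from_quat([*q[1:],q[0]]).as_matrix()
    print('wrist cam in tool',T.T@(W['position']-o['ee_pos']),(T.T@rot(W)).round(2).tolist(),W['intrinsics'][0,0]); print(T.round(2).tolist())
E
python3 f.py
```

```text
rack [5.88548346e+02 1.85257461e+02 2.66442720e-01 7.78460405e+01] 15.26604333089476 [ 0.4  0.   0.3  0.6 -0.2  0.  -0.6 -0.4 -0.5  0.4  0.5 -0.8  0.2]
key home [575.68865201 241.86910567  73.51591343] spanner home [606.23160898 129.96232402  73.51591343]
spanner (array([ 532.14472888, -109.50071483,   -0.79997504]), array([-0. ,  0.4, -2.3, -0.3,  2.3, -0.2]))
key (array([ 4.75110150e+02, -3.17442560e+02,  4.06889343e-01]), array([-0.3, -1.2,  2.4,  1.1, -2. ,  0.1]))
bottle [692.30940695 -95.75225259 100.94751773]
cup [ 668.16241139 -343.72435132    9.30548384]
reel [301.87178766 254.2621191   15.15833582]
wrist cam in tool [  85.18929491    0.88584331 -166.78972908] [[-0.0, 0.95, 0.3], [1.0, 0.0, 0.0], [0.0, 0.3, -0.95]] 298.9873703140953
[[-0.89, 0.45, -0.0], [0.45, 0.89, -0.0], [0.0, -0.0, -1.0]]
```

>>> arm_command --deltas '[{"tx": 0.47, "ty": -1, "roll": -0.235}, {"tx": 0.47, "ty": -1, "roll": -0.235}, {"tx": 0.47, "ty": -1, "roll": -0.235}, {"tx": 0.47, "ty": -1, "roll": -0.235}, {"tx": 0.47, "ty": -1, "roll": -0.235}, {"tx": 0.47, "ty": -1, "roll": -0.235}, {"tx": 0.47, "ty": -1, "roll": -0.235}, {"tx": 0.47, "ty": -1, "roll": -0.235}, {"tx": 0.47, "ty": -1, "roll": -0.235}, {"tx": 0.47, "ty": -1, "roll": -0.235}]'

```text
validation failed for argument at $.de...
```

>>> arm_command --deltas '[{"tx": 0.47, "ty": -1, "tz": -0.3, "roll": -0.235}, {"tx": 0.47, "ty": -1, "tz": -0.3, "roll": -0.235}, {"tx": 0.47, "ty": -1, "tz": -0.3, "roll": -0.235}, {"tx": 0.47, "ty": -1, "tz": -0.3, "roll": -0.235}, {"tx": 0.47, "ty": -1, "tz": -0.3, "roll": -0.235}, {"tx": 0.47, "ty": -1, "tz": -0.3, "roll": -0.235}, {"tx": 0.47, "ty": -1, "tz": -0.3, "roll": -0.235}, {"tx": 0.47, "ty": -1, "tz": -0.3, "roll": -0.235}, {"tx": 0.47, "ty": -1, "tz": -0.3, "roll": -0.235}, {"tx": 0.47, "ty": -1, "tz": -0.3, "roll": -0.235}, {}, {}]'

```text
validation failed for argument at $.de...
```

```bash
python3 -c "
from h import *
w=cap('wrist');cv2.imwrite('pics/w1.png',cv2.resize(w['pixels'],(800,600)));o=readout.get_obs();print(o['ee_pos'],o['orientation'])
from f import proj
k=-.8;X=[[532.1,-109.5,14],[532.1-74*np.cos(k),-109.5-74*np.sin(k),14],[532.1+74*np.cos(k),-109.5+74*np.sin(k),14]]
print(proj(w,X)*800/512)
"
```

```text
[248.78109704 490.16245707 218.12091433] [-2.27329797e-04  2.32765238e-01  9.72532786e-01 -5.21610694e-04]
[[ 47.50028099 698.15297424]
 [ 54.02845669 655.63137108]
 [ 41.5376984  737.26777774]]
```

View pics/w1.png

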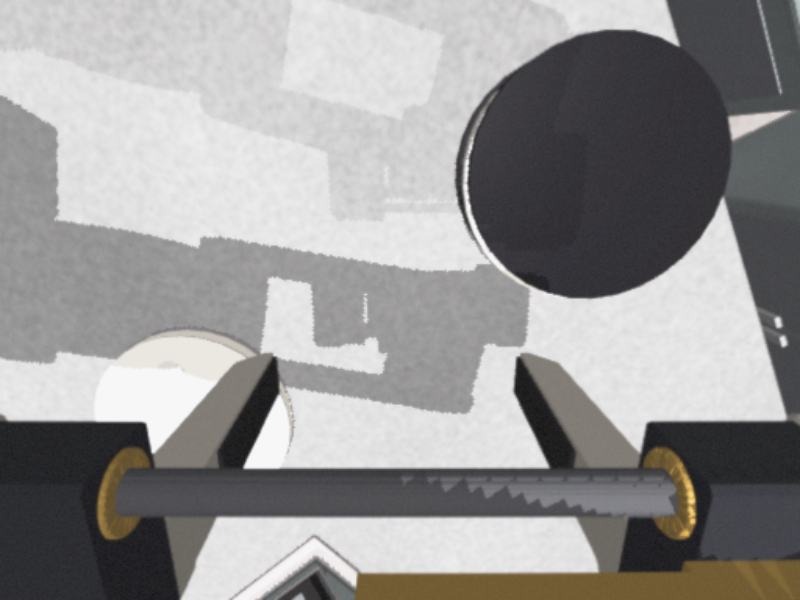

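The arm hasn't moved, because both calls were refused. This picture therefore still shows the start view, with the reel at lower left (190,400). I'll retry with every row given in full.

>>> arm_command --deltas '[{"tx": 0.47, "ty": -0.99, "tz": 0.0, "roll": -0.235}, {"tx": 0.47, "ty": -0.99, "tz": 0.0, "roll": -0.235}, {"tx": 0.47, "ty": -0.99, "tz": 0.0, "roll": -0.235}, {"tx": 0.47, "ty": -0.99, "tz": 0.0, "roll": -0.235}, {"tx": 0.47, "ty": -0.99, "tz": 0.0, "roll": -0.235}, {"tx": 0.47, "ty": -0.99, "tz": 0.0, "roll": -0.235}, {"tx": 0.47, "ty": -0.99, "tz": 0.0, "roll": -0.235}, {"tx": 0.47, "ty": -0.99, "tz": 0.0, "roll": -0.235}, {"tx": 0.47, "ty": -0.99, "tz": 0.0, "roll": -0.235}, {"tx": 0.47, "ty": -0.99, "tz": 0.0, "roll": -0.235}]'

```text
time: 1.2
ee_pos: [390.2, 192.2, 218.7]
orientation: [0.0, 0.312, 0.95, 0.0]
wrist_force: [-0.6, -0.9, 0.6]
gripper_width: 1.0
gripper_force: 0.0
```

>>> arm_command --deltas '[{"tx": 0.47, "ty": -1.0, "tz": -0.33, "roll": -0.235}, {"tx": 0.47, "ty": -1.0, "tz": -0.33, "roll": -0.235}, {"tx": 0.47, "ty": -1.0, "tz": -0.33, "roll": -0.235}, {"tx": 0.47, "ty": -1.0, "tz": -0.33, "roll": -0.235}, {"tx": 0.47, "ty": -1.0, "tz": -0.33, "roll": -0.235}, {"tx": 0.47, "ty": -1.0, "tz": -0.33, "roll": -0.235}, {"tx": 0.47, "ty": -1.0, "tz": -0.33, "roll": -0.235}, {"tx": 0.47, "ty": -1.0, "tz": -0.33, "roll": -0.235}, {"tx": 0.47, "ty": -1.0, "tz": -0.33, "roll": -0.235}, {"tx": 0.47, "ty": -1.0, "tz": -0.33, "roll": -0.235}, {"tx": 0.0, "ty": 0.0, "tz": 0.0, "roll": 0.0}]'

```text
time: 2.3
ee_pos: [531.9, -110.0, 118.1]
orientation: [-0.0, 0.39, 0.921, -0.0]
wrist_force: [-1.1, 0.2, 0.4]
gripper_width: 1.001
gripper_force: 0.0
```

```bash
python3 -c "
from h import *
w=cap('wrist');cv2.imwrite('pics/w2.png',cv2.resize(w['pixels'],(800,600)));o=readout.get_obs();print(o['ee_pos'],o['orientation'])
from f import proj
k=-.8;X=[[532.1,-109.5,14],[532.1-74*np.cos(k),-109.5-74*np.sin(k),14],[532.1+74*np.cos(k),-109.5+74*np.sin(k),14]]
print(proj(w,X)*800/512)
"
```

```text
[ 530.93235055 -108.11708581  118.53495931] [-8.81564563e-04  3.89714509e-01  9.20935298e-01 -3.65533853e-05]
[[395.89550416 294.91854218]
 [395.55675108 168.9984116 ]
 [396.1847961  402.47530832]]
```

View pics/w2.png

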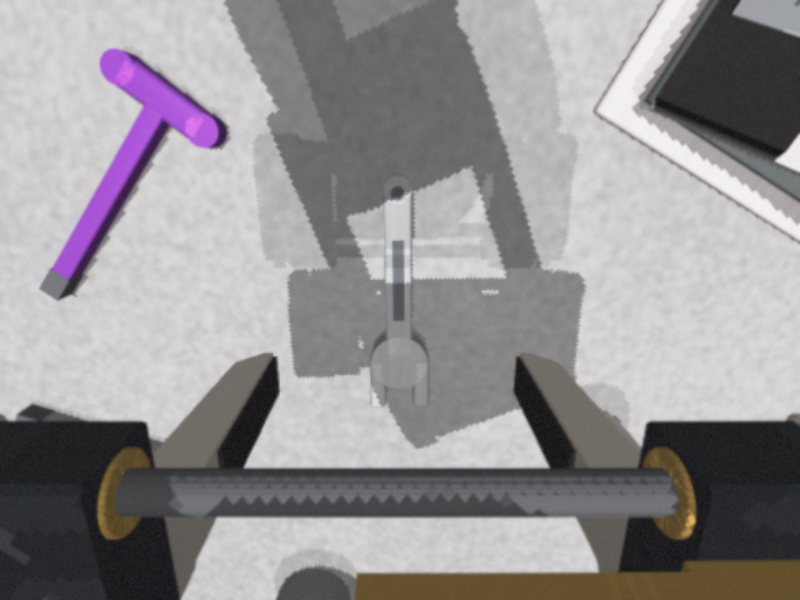

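The wrist view shows the spanner along column 398: tail rim at about (397,177), jaw tips at about (378,404) and (421,404). That is 1–3 mm further toward the head than estimated. I'll refine with the wrist depth.

```bash
cat > ws.py <<'E'
from h import *
def ends(c,lo,hi,ctr,yaw,r=95,half=45):
    """points with lo<z<hi around ctr, in the tool's frame"""
    P=cloud(c).reshape(-1,3); P=P[(P[:,2]>lo)&(P[:,2]<hi)]
    d=P[:,:2]-ctr; k=np.array([np.cos(yaw),np.sin(yaw)]); n=np.array([-k[1],k[0]])
    l=np.c_[d@k,d@n]; return l[(abs(l[:,0])<r)&(abs(l[:,1])<half)]
if __name__=='__main__':
    c=load('wrist'); l=ends(c,8,20,[532.1,-109.5],-.8)
    print(len(l),np.percentile(l[:,0],[0,.5,2,98,99.5,100]).round(1))
    for a in range(-75,80,10):
        q=l[(l[:,0]>=a)&(l[:,0]<a+10)]
        if len(q): print(a+5,len(q),np.percentile(q[:,1],[2,98]).round(1),np.median(q[:,1]).round(1))
E
python3 ws.py
```

```text
3138 [-70.8 -69.1 -66.5  72.8  75.4  77. ]
-70 88 [-5.7  7.1] 0.7
-60 214 [-6.4  8.7] 0.7
-50 197 [-6.5  8.8] 1.6
-40 197 [-6.6  8.9] 0.7
-30 195 [-6.7  9. ] 1.6
-20 181 [-6.8  9. ] 1.6
-10 176 [-6.   9.1] 1.5
0 171 [-6.   9.2] 1.5
10 165 [-6.1  9.2] 1.5
20 166 [-6.2  9.3] 1.5
30 235 [-11.3  14.7] 1.5
40 327 [-15.4  18.4] 1.5
50 344 [-16.4  20.5] 1.5
60 290 [-16.6  19.7] 1.5
70 168 [-17.   19.8] 1.6
80 24 [-15.5  19.5] -9.8
```

>>> arm_command --deltas '[{"tx": 0.12, "ty": -0.05, "tz": -1.0, "roll": 0.0}, {"tx": 0.0, "ty": 0.0, "tz": -1.0, "roll": 0.0}, {"tx": 0.0, "ty": 0.0, "tz": -1.0, "roll": 0.0}, {"tx": 0.0, "ty": 0.0, "tz": -0.6, "roll": 0.0}, {"tx": 0.0, "ty": 0.0, "tz": -0.2, "roll": 0.0}, {"tx": 0.0, "ty": 0.0, "tz": 0.0, "roll": 0.0}, {"tx": 0.0, "ty": 0.0, "tz": 0.0, "roll": 0.0}]' --gripper 0.0

```text
time: 3.05
ee_pos: [535.2, -107.9, 6.7]
orientation: [0.001, 0.388, 0.922, 0.0]
wrist_force: [-0.7, -0.0, -0.2]
gripper_width: 0.509
gripper_force: 0.0
```

```bash
python3 -c "
from h import *
for i in range(3):
  w=cap('wrist');o=readout.get_obs();print(o['ee_pos'].round(2),o['orientation'].round(4),o['wrist_force'].round(1),w['position'].round(1))
"
```

```text
[ 535.51 -108.1     7.  ] [0.0012 0.3883 0.9216 0.    ] [-0.2 -0.1 -0.1] [475.8 -46.2 173.5]
[ 535.53 -108.22    7.04] [0.0012 0.3883 0.9215 0.    ] [-0.8 -0.1  0.2] [476.  -46.3 173.7]
[ 535.48 -108.3     6.96] [0.0012 0.3884 0.9215 0.    ] [ 0.5 -0.2  0.1] [476.  -46.4 173.7]
```

>>> arm_command --deltas '[{"tx": 0.0, "ty": -0.05, "tz": -0.12, "roll": 0.0}, {"tx": 0.0, "ty": 0.0, "tz": 0.0, "roll": 0.0}]'

```text
time: 3.4
ee_pos: [534.6, -109.8, 2.1]
orientation: [0.0, 0.389, 0.921, -0.0]
wrist_force: [0.7, 0.3, -0.8]
gripper_width: 0.495
gripper_force: 0.0
```

>>> arm_command --deltas '[{"tx": 0.0, "ty": 0.0, "tz": 0.0, "roll": 0.0}, {"tx": 0.0, "ty": 0.0, "tz": 0.0, "roll": 0.0}, {"tx": 0.0, "ty": 0.0, "tz": 0.0, "roll": 0.0}, {"tx": 0.0, "ty": 0.0, "tz": 0.0, "roll": 0.0}, {"tx": 0.0, "ty": 0.0, "tz": 0.0, "roll": 0.0}, {"tx": 0.0, "ty": 0.0, "tz": 0.0, "roll": 0.0}]' --gripper -1.0

```text
time: 4.0
ee_pos: [534.5, -109.6, 2.0]
orientation: [-0.0, 0.388, 0.921, -0.0]
wrist_force: [-1.4, -0.4, 0.6]
gripper_width: 0.17
gripper_force: 30.0
```

>>> arm_command --deltas '[{"tx": 0.0, "ty": 0.0, "tz": 0.5, "roll": 0.0}, {"tx": 0.0, "ty": 0.0, "tz": 1.0, "roll": 0.0}, {"tx": 0.0, "ty": 0.0, "tz": 1.0, "roll": 0.0}, {"tx": 0.0, "ty": 0.0, "tz": 1.0, "roll": 0.0}, {"tx": 0.15, "ty": 0.5, "tz": 1.0, "roll": 0.95}, {"tx": 0.15, "ty": 0.5, "tz": 1.0, "roll": 0.95}, {"tx": 0.15, "ty": 0.5, "tz": 0.0, "roll": 0.95}, {"tx": 0.15, "ty": 0.5, "tz": 0.0, "roll": 0.95}, {"tx": 0.15, "ty": 0.5, "tz": 0.0, "roll": 0.95}, {"tx": 0.15, "ty": 0.5, "tz": 0.0, "roll": 0.95}, {"tx": 0.15, "ty": 0.5, "tz": 0.0, "roll": 0.95}, {"tx": 0.15, "ty": 0.5, "tz": 0.0, "roll": 0.95}]'

```text
time: 5.2
ee_pos: [570.2, 11.2, 166.5]
orientation: [-0.001, 0.132, 0.991, 0.0]
wrist_force: [1.0, -0.3, -1.9]
gripper_width: 0.167
gripper_force: 30.0
```

>>> arm_command --deltas '[{"tx": 0.15, "ty": 0.5, "tz": 0.0, "roll": 0.95}, {"tx": 0.15, "ty": 0.5, "tz": 0.0, "roll": 0.95}, {"tx": 0.15, "ty": 0.5, "tz": 0.0, "roll": 0.95}, {"tx": 0.15, "ty": 0.5, "tz": 0.0, "roll": 0.95}, {"tx": 0.15, "ty": 0.5, "tz": 0.0, "roll": 0.95}, {"tx": 0.15, "ty": 0.5, "tz": 0.0, "roll": 0.95}, {"tx": 0.15, "ty": 0.5, "tz": 0.0, "roll": 0.95}, {"tx": 0.15, "ty": 0.5, "tz": 0.0, "roll": 0.99}, {"tx": 0.0, "ty": 0.0, "tz": 0.0, "roll": 0.0}, {"tx": 0.0, "ty": 0.0, "tz": 0.0, "roll": 0.0}]'

```text
time: 6.2
ee_pos: [606.1, 130.3, 166.5]
orientation: [-0.001, -0.132, 0.991, -0.0]
wrist_force: [0.3, 0.1, -2.3]
gripper_width: 0.169
gripper_force: 30.0
```

```bash
python3 -c "
from h import *
w=cap('wrist');cv2.imwrite('pics/w3.png',cv2.resize(w['pixels'],(800,600),interpolation=2));o=readout.get_obs();print(o['ee_pos'],o['orientation'],w['position'])
from f import *
p=[588.548,185.257,.266443,77.846]
print((proj(w,face(p,[(85,-3),(85,-113),(-85,-3),(-85,-113),(78,-58),(-78,-58)]))*800/512).round())
"
```

```text
[606.08499197 129.90525423 166.60164236] [-5.82457249e-04 -1.31909605e-01  9.91261559e-01 -1.95895534e-04] [524.52606121 109.23227472 333.48650907]
[[497. 453.]
 [291. 453.]
 [483. 163.]
 [304. 163.]
 [394. 439.]
 [394. 173.]]
```

View pics/w3.png

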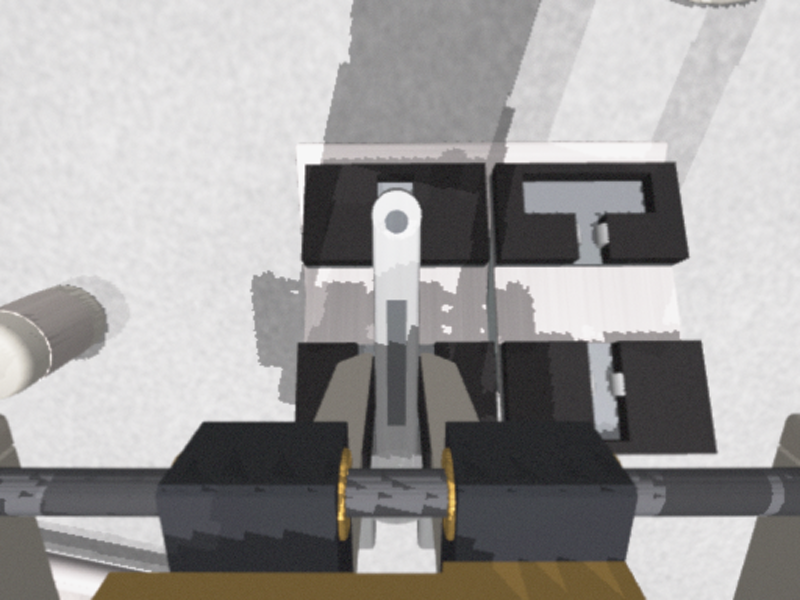

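The wrist view shows the spanner held straight: tail at (397,215), column 397. Below it is the spanner tray, with low corners at (306,164) and (488,163) and the recess's low end at (378–413,188). I'll compute the lateral offset within this one image.

```bash
python3 - <<'E'
from f import *
w=load('wrist'); s=512/800
p=np.array([588.548,185.257,.266443,77.846]); Tn=np.array([-np.sin(p[2]),np.cos(p[2])]); Kx=np.array([np.cos(p[2]),np.sin(p[2])])
H=home(p,-58); o=np.array([606.1,130.0])
def lat(n,uv,z):
    q=p_z(w,[np.array(uv)*s],z)[0][:2]; print(n,'lat',((q-H[:2])@Tn).round(1),'along',((q-H[:2])@Kx).round(1))
print('TCP lat',(o-H[:2])@Tn,'along',(o-H[:2])@Kx)
zt=166.6+12
lat('shank L',(374,260),zt);lat('shank R',(420,260),zt);lat('tail end',(396,188),zt-2)
lat('mouth tips?',(397,548),zt)
z=lambda a:77.8+a*.5
for n,uv,a in [('slab LL',(306,164),-85),('slab LR',(488,163),-85),('slab trough L',(303,262),-28),('slab trough R',(490,263),-28),('key slab LL',(495,163),-85),('key slab LR',(676,163),-85),('slot L',(378,188),-78),('slot R',(413,188),-78),
 ('keybar L',(523,180),-72),('keybar R',(652,180),-72),('key shank L',(578,240),-40),('key shank R',(607,262),-28)]: lat(n,uv,z(a))
P=cloud(w); 
# trough floor (bare metal) z along image column of right tray and depth of face
for uv in [(340,210),(450,210),(520,235),(330,380),(540,390),(660,390),(660,240),(600,300),(640,300)]:
    q=P[int(uv[1]*s),int(uv[0]*s)]; d=q[:2]-p[:2]; print(uv,q.round(1),'along rack',(d@Kx).round(1),'lat',(d@Tn).round(1),'face z model',(p[3]+(d@Kx)*np.tan(np.pi/6)).round(1))
c=P.reshape(-1,3); d=c[:,:2]-o; l=np.c_[d@Kx,d@Tn]; m=(c[:,2]>150)&(c[:,2]<185)&(abs(l[:,1])<12)&(l[:,0]<-25)&(l[:,0]>-110); print('tail',np.percentile(l[m,0],[0,1,3]),np.percentile(l[m,1],[2,98]),np.median(c[m,2]))
E
```

```text
TCP lat 0.07135265607664772 along -0.11660538236670004
shank L lat -6.0 along -48.3
shank R lat 9.6 along -48.2
tail end lat 1.5 along -72.0
mouth tips? lat 1.6 along 75.6
slab LL lat -53.9 along -75.5
slab LR lat 58.0 along -75.8
slab trough L lat -53.7 along -20.5
slab trough R lat 57.0 along -19.6
key slab LL lat 62.3 along -75.8
key slab LR lat 174.0 along -75.8
slot L lat -9.7 along -61.2
slot R lat 11.9 along -61.2
keybar L lat 78.6 along -66.0
keybar R lat 157.3 along -66.0
key shank L lat 110.0 along -32.1
key shank R lat 126.4 along -20.1
(340, 210) [566.7  85.4  52.2] along rack -47.3 lat -90.6 face z model 50.5
(450, 210) [549.3 149.1  53.9] along rack -47.4 lat -24.6 face z model 50.5
(520, 235) [552.  191.2  61.6] along rack -33.7 lat 15.4 face z model 58.4
(330, 380) [650.5 105.6 103.3] along rack 38.8 lat -93.1 face z model 100.2
(540, 390) [625.3 217.7 104.9] along rack 44.0 lat 21.6 face z model 103.2
(660, 390) [607.5 280.5 106.5] along rack 43.4 lat 86.9 face z model 102.9
(660, 240) [532.8 272.   61.9] along rack -30.9 lat 98.4 face z model 60.0
(600, 300) [577.  252.4  62.6] along rack 6.5 lat 67.8 face z model 81.6
(640, 300) [570.4 274.4  64.5] along rack 5.9 lat 90.7 face z model 81.3
tail [-71.50700248 -71.13743311 -69.8455887 ] [-6.13927314  8.95237671] 179.41962771641664
```

>>> arm_command --deltas '[{"tx": -0.16, "ty": -0.044, "tz": -0.7, "roll": 0.0}, {"tx": -0.16, "ty": -0.044, "tz": -0.7, "roll": 0.0}, {"tx": 0.0, "ty": 0.0, "tz": -0.3, "roll": 0.0}, {"tx": 0.0, "ty": 0.0, "tz": -0.15, "roll": 0.0}, {"tx": 0.0, "ty": 0.0, "tz": -0.15, "roll": 0.0}, {"tx": 0.0, "ty": 0.0, "tz": 0.0, "roll": 0.0}]'

```text
time: 6.85
ee_pos: [595.8, 127.4, 106.9]
orientation: [-0.001, -0.132, 0.991, -0.0]
wrist_force: [-5.0, -1.9, -0.7]
gripper_width: 0.172
gripper_force: 30.0
```

>>> arm_command --deltas '[{"tx": 0.02, "ty": 0.005, "tz": -0.15, "roll": 0.0}, {"tx": 0.02, "ty": 0.005, "tz": -0.15, "roll": 0.0}, {"tx": 0.0, "ty": 0.0, "tz": 0.0, "roll": 0.0}]'

```text
time: 7.15
ee_pos: [597.7, 127.8, 98.3]
orientation: [-0.001, -0.132, 0.991, -0.0]
wrist_force: [-5.4, -1.3, -0.7]
gripper_width: 0.17
gripper_force: 30.0
```

>>> arm_command --deltas '[{"tx": -0.06, "ty": -0.018, "tz": 0.0, "roll": 0.0}, {"tx": 0.0, "ty": 0.0, "tz": 0.0, "roll": 0.0}]'

```text
time: 7.35
ee_pos: [597.4, 127.6, 99.1]
orientation: [0.001, -0.133, 0.991, -0.0]
wrist_force: [-1.2, -0.1, 1.0]
gripper_width: 0.17
gripper_force: 30.0
```

>>> arm_command --deltas '[{"tx": 0.02, "ty": 0.005, "tz": -0.12, "roll": 0.0}, {"tx": 0.02, "ty": 0.005, "tz": -0.12, "roll": 0.0}, {"tx": 0.0, "ty": 0.0, "tz": 0.0, "roll": 0.0}]'

```text
time: 7.65
ee_pos: [598.3, 128.0, 90.8]
orientation: [0.001, -0.133, 0.991, 0.0]
wrist_force: [-0.8, 0.1, 0.3]
gripper_width: 0.164
gripper_force: 30.0
```

```bash
python3 - <<'E'
from h import *
w=cap('wrist'); cap('scene'); o=readout.get_obs();print(o['ee_pos'],o['wrist_force'],o['torque'])
P=cloud(w).reshape(-1,3); K=np.array([.9647,.2633]);T=np.array([-.2633,.9647])
d=P[:,:2]-o['ee_pos'][:2]; l=np.c_[d@K,d@T]
m=(abs(l[:,1]-1.5)<6)&(l[:,0]<-18)&(l[:,0]>-90)
for a in range(-85,-15,10):
    q=m&(l[:,0]>a)&(l[:,0]<=a+10)
    if q.sum(): print(a+5,q.sum(),np.percentile(P[q,2],[10,50,90]).round(1))
E
```

```text
[598.27590732 127.92326716  90.92986552] [1.20514888 1.12116167 0.67812498] [ 0.13541944 -0.2371253   0.02655818]
-80 981 [  5.6 257.5 257.5]
-70 442 [ 6.3 87.5 89.3]
-60 399 [89.2 90.5 91.5]
-50 407 [91.3 92.5 93.8]
-40 389 [93.5 94.8 96. ]
-30 1724 [ 97.1 191.7 193.7]
-20 1226 [ 99.1 203.2 205.7]
```

>>> arm_command --deltas '[{"tx": 0.03, "ty": 0.01, "tz": -0.12, "roll": 0.0}, {"tx": 0.03, "ty": 0.01, "tz": -0.12, "roll": 0.0}, {"tx": 0.02, "ty": 0.005, "tz": -0.11, "roll": 0.0}, {"tx": 0.0, "ty": 0.0, "tz": 0.0, "roll": 0.0}]'

```text
time: 8.15
ee_pos: [600.1, 128.6, 79.7]
orientation: [-0.0, -0.133, 0.991, 0.0]
wrist_force: [-0.6, -0.4, 0.4]
gripper_width: 0.167
gripper_force: 30.0
```

>>> arm_command --deltas '[{"tx": 0.03, "ty": 0.01, "tz": -0.08, "roll": 0.0}, {"tx": 0.03, "ty": 0.01, "tz": -0.08, "roll": 0.0}, {"tx": 0.0, "ty": 0.0, "tz": 0.0, "roll": 0.0}]'

```text
time: 8.45
ee_pos: [601.5, 129.1, 75.0]
orientation: [-0.0, -0.133, 0.991, -0.0]
wrist_force: [-1.0, -1.4, 0.4]
gripper_width: 0.165
gripper_force: 30.0
```

```bash
cat > prof.py <<'E'
from h import *
w=cap('wrist'); o=readout.get_obs();print(o['ee_pos'],o['wrist_force'],o['torque'],o['gripper_width'])
P=cloud(w).reshape(-1,3); K=np.array([.9647,.2633]);T=np.array([-.2633,.9647])
d=P[:,:2]-o['ee_pos'][:2]; l=np.c_[d@K,d@T]; z0=o['ee_pos'][2]
m=(abs(l[:,1]-1.5)<5)&(l[:,0]<-18)&(l[:,0]>-90)&(P[:,2]<z0+40)&(P[:,2]>20)
q=P[m];a=l[m,0]
for i in range(-85,-15,10):
    k=(a>i)&(a<=i+10)
    if k.sum(): print(i+5,k.sum(),np.percentile(q[k,2],[10,50,90]).round(1))
E
python3 prof.py
```

```text
[601.45336053 129.0784855   75.10987251] [-1.43778035 -2.5586981   0.56704808] [-0.14084602  0.16246501 -0.04945338] 0.1718637554505689
-70 200 [38.8 40.7 58.1]
-60 298 [58.7 60.8 62.7]
-50 299 [63.3 65.3 67.2]
-40 313 [67.8 69.7 71.7]
-30 316 [72.6 74.6 76.7]
-20 224 [77.2 78.7 80.1]
```

>>> arm_command --deltas '[{"tx": 0.05, "ty": 0.014, "tz": -0.08, "roll": 0.0}, {"tx": 0.05, "ty": 0.014, "tz": -0.08, "roll": 0.0}, {"tx": 0.02, "ty": 0.005, "tz": -0.05, "roll": 0.0}, {"tx": 0.0, "ty": 0.0, "tz": 0.0, "roll": 0.0}, {"tx": 0.0, "ty": 0.0, "tz": 0.0, "roll": 0.0}]'

```text
time: 9.0
ee_pos: [604.6, 129.8, 69.2]
orientation: [-0.001, -0.133, 0.991, -0.0]
wrist_force: [-4.5, -2.4, 3.2]
gripper_width: 0.171
gripper_force: 30.0
```

```bash
python3 prof.py
```

```text
[604.60796954 129.80823222  69.21423989] [-4.47899794 -2.93537394  3.15771421] [-0.40659394  0.5806675   0.04345468] 0.17045117161537057
-70 259 [37.7 40.  42.3]
-60 279 [46.5 49.1 51.5]
-50 285 [52.4 54.6 57. ]
-40 292 [58.  60.3 62.8]
-30 318 [63.8 66.5 68.8]
-20 227 [69.6 71.2 73.1]
```

>>> arm_command --deltas '[{"tx": 0.02, "ty": 0.005, "tz": -0.06, "roll": 0.0}, {"tx": 0.02, "ty": 0.005, "tz": -0.06, "roll": 0.0}, {"tx": 0.0, "ty": 0.0, "tz": 0.0, "roll": 0.0}]'

```text
time: 9.35
ee_pos: [605.3, 130.0, 68.8]
orientation: [-0.001, -0.133, 0.991, -0.001]
wrist_force: [-13.1, -5.3, 25.1]
gripper_width: 0.169
gripper_force: 30.0
```

```bash
cat >> prof.py <<'E'
# tool height over the slab's face (want 2.0 along the normal), lower slab
S=np.radians(30)
def face(lo,hi,side):
    f=(l[:,1]>side[0])&(l[:,1]<side[1])&(l[:,0]>lo)&(l[:,0]<hi)&(P[:,2]<z0+20)&(P[:,2]>25)
    return P[f,2]-l[f,0]*np.tan(S)
tl=np.median(q[(a>-65)&(a<-28),2]-a[(a>-65)&(a<-28)]*np.tan(S))
for sd in [(-45,-18),(20,46)]:
    f=face(-68,-32,sd); print('proud mm',((tl-np.median(f))*np.cos(S)).round(2),len(f),f.std().round(1))
print('tool slope',np.degrees(np.arctan(np.polyfit(a[(a>-65)&(a<-25)],q[(a>-65)&(a<-25),2],1)[0])))
E
python3 prof.py
```

```text
[605.24237296 129.99340533  68.81855035] [-14.16118835  -4.44777393  23.80827885] [-0.69662896  2.34126045  0.05538765] 0.16680102449274287
-80 16 [37.7 38.3 39.1]
-70 266 [37.5 40.1 45.8]
-60 278 [47.  49.5 51.8]
-50 283 [52.4 55.  57.3]
-40 299 [58.2 60.8 63.1]
-30 317 [64.4 66.9 69.1]
-20 229 [69.7 71.7 73.3]
proud mm 2.06 2753 0.7
proud mm 1.97 2667 0.7
tool slope 29.99179254086519
```

The spanner is 2.0 mm proud on both sides at a 30.0° slope, with 25 N against the floor, so it's home. I'll release it and go for the key.

>>> arm_command --deltas '[{"tx": 0.0, "ty": 0.0, "tz": 0.05, "roll": 0.0}, {"tx": 0.0, "ty": 0.0, "tz": 0.0, "roll": 0.0}, {"tx": 0.0, "ty": 0.0, "tz": 0.0, "roll": 0.0}, {"tx": 0.0, "ty": 0.0, "tz": 0.0, "roll": 0.0}]' --gripper -0.4

```text
time: 9.8
ee_pos: [606.6, 130.6, 66.6]
orientation: [-0.0, -0.133, 0.991, 0.0]
wrist_force: [-0.2, -0.5, -0.2]
gripper_width: 0.299
gripper_force: 0.0
```

>>> arm_command --deltas '[{"tx": 0.0, "ty": 0.0, "tz": 0.3, "roll": 0.0}, {"tx": 0.0, "ty": 0.0, "tz": 0.8, "roll": 0.0}, {"tx": 0.0, "ty": 0.0, "tz": 1.0, "roll": 0.0}, {"tx": 0.0, "ty": 0.0, "tz": 1.0, "roll": 0.0}, {"tx": 0.0, "ty": 0.0, "tz": 0.0, "roll": 0.0}]'

```text
time: 10.3
ee_pos: [609.6, 130.7, 165.6]
orientation: [0.005, -0.133, 0.991, -0.0]
wrist_force: [0.4, -0.2, -0.1]
gripper_width: 0.301
gripper_force: 0.0
```

```bash
python3 - <<'E'
from h import *
w=cap('wrist'); cv2.imwrite('pics/w4.png',cv2.resize(w['pixels'],(800,600),interpolation=2)); o=readout.get_obs(); print(o['ee_pos'],o['wrist_force'],o['time'])
E
```

```text
[608.32765065 130.63026196 163.13600322] [ 0.84222624  0.43278976 -0.35242614] 10.35
```

View pics/w4.png

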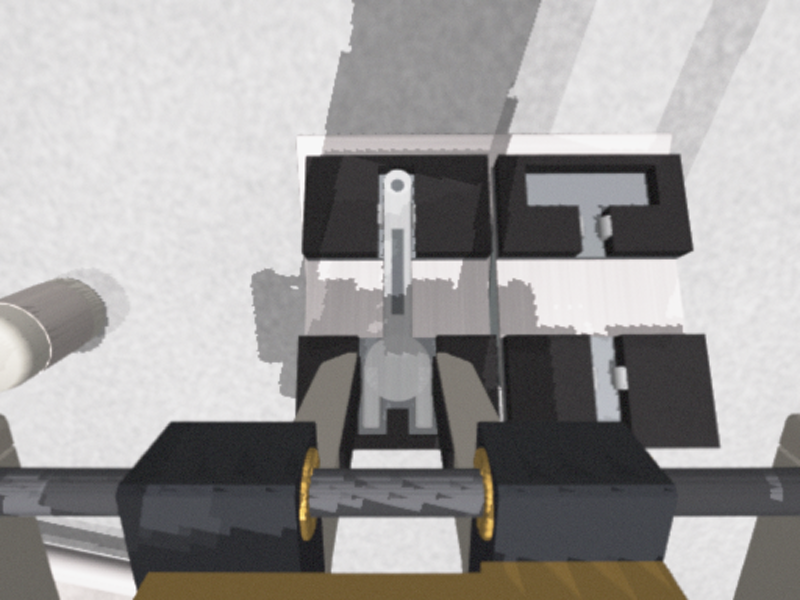

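The spanner sits in its recess, tail at (397,180) and jaws around the tongue at (397,420), clear of the gripper. Now to the key.

>>> arm_command --deltas '[{"tx": -0.1, "ty": -0.35, "tz": 0.0, "roll": -1.0}, {"tx": -0.1, "ty": -0.35, "tz": 0.0, "roll": -1.0}, {"tx": -0.1, "ty": -0.35, "tz": 0.0, "roll": -1.0}, {"tx": -0.1, "ty": -0.35, "tz": 0.0, "roll": -1.0}, {"tx": -0.1, "ty": -0.35, "tz": 0.0, "roll": -1.0}, {"tx": -0.1, "ty": -0.35, "tz": 0.0, "roll": -1.0}, {"tx": -0.1, "ty": -0.35, "tz": 0.0, "roll": -1.0}, {"tx": -0.1, "ty": -0.35, "tz": 0.0, "roll": -1.0}, {"tx": -0.1, "ty": -0.35, "tz": 0.0, "roll": -1.0}, {"tx": -0.1, "ty": -0.35, "tz": 0.0, "roll": -1.0}, {"tx": -0.1, "ty": -0.35, "tz": 0.0, "roll": -1.0}, {"tx": -0.1, "ty": -0.35, "tz": 0.0, "roll": -1.0}]' --gripper 0.0

```text
time: 11.55
ee_pos: [569.6, 4.2, 158.9]
orientation: [-0.001, 0.283, 0.959, -0.0]
wrist_force: [0.5, -1.3, 0.3]
gripper_width: 0.499
gripper_force: 0.0
```

>>> arm_command --deltas '[{"tx": -0.1, "ty": -0.35, "tz": 0.0, "roll": -1.0}, {"tx": -0.1, "ty": -0.35, "tz": 0.0, "roll": -1.0}, {"tx": -0.1, "ty": -0.35, "tz": 0.0, "roll": -1.0}, {"tx": -0.1, "ty": -0.35, "tz": 0.0, "roll": -1.0}, {"tx": -0.1, "ty": -0.35, "tz": 0.0, "roll": -1.0}, {"tx": -0.1, "ty": -0.35, "tz": 0.0, "roll": -1.0}, {"tx": -0.1, "ty": -0.35, "tz": 0.0, "roll": -1.0}, {"tx": -0.1, "ty": -0.35, "tz": 0.0, "roll": -1.0}, {"tx": -0.1, "ty": -0.35, "tz": 0.0, "roll": -1.0}, {"tx": -0.1, "ty": -0.35, "tz": 0.0, "roll": -1.0}, {"tx": -0.1, "ty": -0.35, "tz": 0.0, "roll": -1.0}, {"tx": -0.1, "ty": -0.35, "tz": 0.0, "roll": -1.0}]'

```text
time: 12.75
ee_pos: [533.7, -121.6, 159.0]
orientation: [-0.001, 0.649, 0.761, -0.0]
wrist_force: [-0.6, -0.1, 0.2]
gripper_width: 0.498
gripper_force: 0.0
```

>>> arm_command --deltas '[{"tx": -0.1, "ty": -0.35, "tz": 0.0, "roll": -1.0}, {"tx": -0.1, "ty": -0.35, "tz": 0.0, "roll": -1.0}, {"tx": -0.1, "ty": -0.35, "tz": 0.0, "roll": -1.0}, {"tx": -0.1, "ty": -0.35, "tz": 0.0, "roll": -1.0}, {"tx": -0.1, "ty": -0.35, "tz": 0.0, "roll": -1.0}, {"tx": -0.1, "ty": -0.35, "tz": 0.0, "roll": -1.0}, {"tx": -0.1, "ty": -0.35, "tz": 0.0, "roll": -1.0}, {"tx": -0.1, "ty": -0.35, "tz": 0.0, "roll": -1.0}, {"tx": -0.1, "ty": -0.35, "tz": 0.0, "roll": -1.0}, {"tx": -0.1, "ty": -0.35, "tz": 0.0, "roll": -1.0}, {"tx": -0.1, "ty": -0.35, "tz": 0.0, "roll": -1.0}, {"tx": -0.1, "ty": -0.35, "tz": 0.0, "roll": -1.0}]'

```text
time: 13.95
ee_pos: [497.8, -247.4, 158.9]
orientation: [-0.001, 0.902, 0.431, -0.0]
wrist_force: [0.3, 0.1, 0.3]
gripper_width: 0.501
gripper_force: 0.0
```

>>> arm_command --deltas '[{"tx": -0.1, "ty": -0.34, "tz": -0.2, "roll": -1.0}, {"tx": -0.1, "ty": -0.34, "tz": -0.2, "roll": -1.0}, {"tx": -0.1, "ty": -0.34, "tz": -0.2, "roll": -1.0}, {"tx": -0.1, "ty": -0.34, "tz": -0.2, "roll": -1.0}, {"tx": -0.1, "ty": -0.34, "tz": -0.2, "roll": -1.0}, {"tx": -0.1, "ty": -0.34, "tz": -0.2, "roll": -1.0}, {"tx": -0.1, "ty": -0.34, "tz": -0.2, "roll": -1.0}, {"tx": 0.0, "ty": 0.0, "tz": 0.0, "roll": 0.0}, {"tx": 0.0, "ty": 0.0, "tz": 0.0, "roll": 0.0}]'

```text
time: 14.85
ee_pos: [477.1, -318.4, 117.3]
orientation: [-0.001, 0.979, 0.202, -0.0]
wrist_force: [-0.2, 0.5, -0.6]
gripper_width: 0.498
gripper_force: 0.0
```

```bash
python3 - <<'E'
from ws import *
w=cap('wrist'); cv2.imwrite('pics/w5.png',cv2.resize(w['pixels'],(800,600),interpolation=2)); o=readout.get_obs(); q=o['orientation']
T=R.from_quat([*q[1:],q[0]]).as_matrix(); print(o['ee_pos'],'psi',np.degrees(np.arctan2(T[1,1],T[0,1])),o['time'])
l=ends(w,8,20,[475.1,-317.4],.4069)
print(len(l),np.percentile(l[:,0],[0,.5,2,98,99.5,100]).round(1))
for a in range(-85,80,10):
    q=l[(l[:,0]>=a)&(l[:,0]<a+10)]
    if len(q): print(a+5,len(q),np.percentile(q[:,1],[2,98]).round(1),np.median(q[:,1]).round(1))
E
```

```text
[ 477.40457555 -318.31831868  117.73676672] psi -66.66805824510512 14.9
3200 [-72.8 -70.9 -66.3  75.5  76.3  76.5]
-70 79 [-10.3   0.9] -4.2
-60 113 [-10.2   1.9] -4.2
-50 103 [-9.1  1.9] -4.1
-40 113 [-9.   1.8] -3.1
-30 113 [-9.   1.8] -4.1
-20 121 [-8.9  2.7] -3.1
-10 129 [-8.8  2.7] -3.1
0 120 [-7.8  2.6] -3.0
10 127 [-7.7  3.5] -2.1
20 139 [-7.7  3.5] -2.1
30 136 [-7.6  3.4] -2.1
40 143 [-7.5  4.3] -1.2
50 154 [-6.6  4.2] -1.2
60 610 [-32.   31.4] 0.6
70 918 [-33.6  31.8] -1.2
80 82 [-29.4  18.7] -12.2
```

View pics/w5.png

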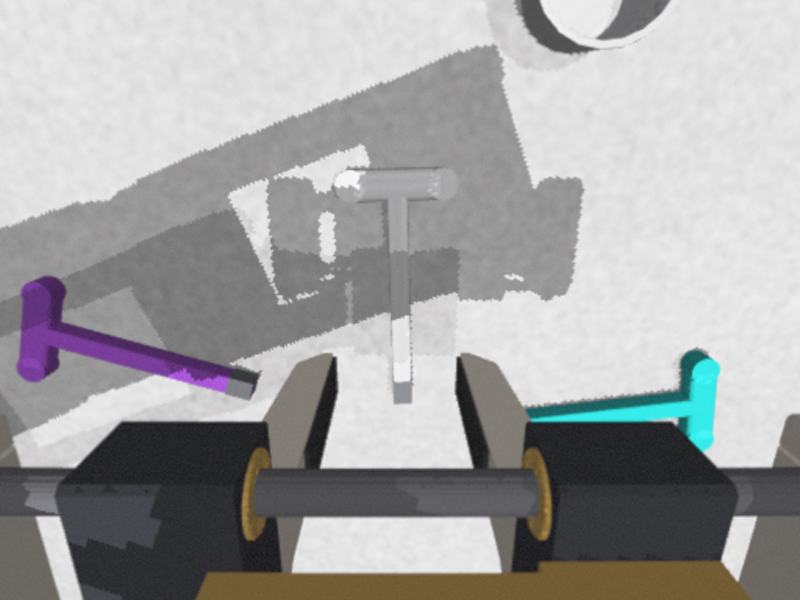

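The key is below at (400,290), bar toward the top and shank down column 400. It is the bare-steel one, centred between the fingers and about 1.4° off in yaw.

>>> arm_command --deltas '[{"tx": 0.0, "ty": 0.0, "tz": -1.0, "roll": 0.35}, {"tx": 0.0, "ty": 0.0, "tz": -1.0, "roll": 0.0}, {"tx": 0.0, "ty": 0.0, "tz": -1.0, "roll": 0.0}, {"tx": 0.0, "ty": 0.0, "tz": -0.6, "roll": 0.0}, {"tx": 0.0, "ty": 0.0, "tz": -0.2, "roll": 0.0}, {"tx": 0.0, "ty": 0.0, "tz": 0.0, "roll": 0.0}, {"tx": 0.0, "ty": 0.0, "tz": 0.0, "roll": 0.0}]'

```text
time: 15.6
ee_pos: [478.3, -319.3, 5.2]
orientation: [0.001, 0.977, 0.214, 0.0]
wrist_force: [-0.6, 0.6, 0.3]
gripper_width: 0.5
gripper_force: 0.0
```

>>> arm_command --deltas '[{"tx": -0.02, "ty": 0.02, "tz": -0.07, "roll": 0.0}, {"tx": 0.0, "ty": 0.0, "tz": 0.0, "roll": 0.0}]'

```text
time: 15.8
ee_pos: [477.3, -318.6, 2.9]
orientation: [0.001, 0.977, 0.214, 0.0]
wrist_force: [0.3, -0.3, -0.2]
gripper_width: 0.504
gripper_force: 0.0
```

>>> arm_command --deltas '[{"tx": 0.0, "ty": 0.0, "tz": 0.0, "roll": 0.0}, {"tx": 0.0, "ty": 0.0, "tz": 0.0, "roll": 0.0}, {"tx": 0.0, "ty": 0.0, "tz": 0.0, "roll": 0.0}, {"tx": 0.0, "ty": 0.0, "tz": 0.0, "roll": 0.0}, {"tx": 0.0, "ty": 0.0, "tz": 0.0, "roll": 0.0}, {"tx": 0.0, "ty": 0.0, "tz": 0.0, "roll": 0.0}]' --gripper -1.0

```text
time: 16.4
ee_pos: [477.0, -318.5, 2.1]
orientation: [0.0, 0.977, 0.213, 0.0]
wrist_force: [-0.3, -0.7, 0.6]
gripper_width: 0.125
gripper_force: 30.0
```

>>> arm_command --deltas '[{"tx": 0.0, "ty": 0.0, "tz": 0.67, "roll": 0.0}, {"tx": 0.0, "ty": 0.0, "tz": 1.0, "roll": 0.0}, {"tx": 0.0, "ty": 0.0, "tz": 1.0, "roll": 0.0}, {"tx": 0.0, "ty": 0.0, "tz": 1.0, "roll": 0.0}, {"tx": 0.0, "ty": 0.0, "tz": 1.0, "roll": 0.0}, {"tx": 0.08, "ty": 0.43, "tz": 1.0, "roll": 1.0}, {"tx": 0.08, "ty": 0.43, "tz": 0.0, "roll": 1.0}, {"tx": 0.08, "ty": 0.43, "tz": 0.0, "roll": 1.0}, {"tx": 0.08, "ty": 0.43, "tz": 0.0, "roll": 1.0}, {"tx": 0.08, "ty": 0.43, "tz": 0.0, "roll": 1.0}, {"tx": 0.08, "ty": 0.43, "tz": 0.0, "roll": 1.0}, {"tx": 0.08, "ty": 0.43, "tz": 0.0, "roll": 1.0}]'

```text
time: 17.6
ee_pos: [493.5, -227.2, 171.8]
orientation: [-0.0, 0.896, 0.445, -0.0]
wrist_force: [0.0, 0.2, -1.8]
gripper_width: 0.126
gripper_force: 30.0
```

>>> arm_command --deltas '[{"tx": 0.08, "ty": 0.43, "tz": 0.0, "roll": 1.0}, {"tx": 0.08, "ty": 0.43, "tz": 0.0, "roll": 1.0}, {"tx": 0.08, "ty": 0.43, "tz": 0.0, "roll": 1.0}, {"tx": 0.08, "ty": 0.43, "tz": 0.0, "roll": 1.0}, {"tx": 0.08, "ty": 0.43, "tz": 0.0, "roll": 1.0}, {"tx": 0.08, "ty": 0.43, "tz": 0.0, "roll": 1.0}, {"tx": 0.08, "ty": 0.43, "tz": 0.0, "roll": 1.0}, {"tx": 0.08, "ty": 0.43, "tz": 0.0, "roll": 1.0}, {"tx": 0.08, "ty": 0.43, "tz": 0.0, "roll": 1.0}, {"tx": 0.08, "ty": 0.43, "tz": 0.0, "roll": 1.0}, {"tx": 0.08, "ty": 0.43, "tz": 0.0, "roll": 1.0}, {"tx": 0.08, "ty": 0.43, "tz": 0.0, "roll": 1.0}]'

```text
time: 18.8
ee_pos: [522.3, -72.5, 171.8]
orientation: [-0.0, 0.637, 0.771, -0.0]
wrist_force: [-0.5, -0.1, -0.2]
gripper_width: 0.125
gripper_force: 30.0
```

>>> arm_command --deltas '[{"tx": 0.08, "ty": 0.44, "tz": 0.0, "roll": 1.0}, {"tx": 0.08, "ty": 0.44, "tz": 0.0, "roll": 1.0}, {"tx": 0.08, "ty": 0.44, "tz": 0.0, "roll": 1.0}, {"tx": 0.08, "ty": 0.44, "tz": 0.0, "roll": 1.0}, {"tx": 0.08, "ty": 0.44, "tz": 0.0, "roll": 1.0}, {"tx": 0.08, "ty": 0.44, "tz": 0.0, "roll": 1.0}, {"tx": 0.08, "ty": 0.44, "tz": 0.0, "roll": 1.0}, {"tx": 0.08, "ty": 0.44, "tz": 0.0, "roll": 1.0}, {"tx": 0.08, "ty": 0.44, "tz": 0.0, "roll": 1.0}, {"tx": 0.08, "ty": 0.44, "tz": 0.0, "roll": 1.0}, {"tx": 0.08, "ty": 0.44, "tz": 0.0, "roll": 1.0}, {"tx": 0.08, "ty": 0.44, "tz": 0.0, "roll": 1.0}]'

```text
time: 20.0
ee_pos: [551.0, 85.8, 171.7]
orientation: [-0.0, 0.269, 0.963, -0.0]
wrist_force: [-0.6, -0.0, -1.1]
gripper_width: 0.128
gripper_force: 30.0
```

>>> arm_command --deltas '[{"tx": 0.0675, "ty": 0.436, "tz": 0.0, "roll": 0.97}, {"tx": 0.0675, "ty": 0.436, "tz": 0.0, "roll": 0.97}, {"tx": 0.0675, "ty": 0.436, "tz": 0.0, "roll": 0.97}, {"tx": 0.0675, "ty": 0.436, "tz": 0.0, "roll": 0.97}, {"tx": 0.0675, "ty": 0.436, "tz": 0.0, "roll": 0.97}, {"tx": 0.0675, "ty": 0.436, "tz": 0.0, "roll": 0.97}, {"tx": 0.0675, "ty": 0.436, "tz": 0.0, "roll": 0.97}, {"tx": 0.0675, "ty": 0.436, "tz": 0.0, "roll": 0.97}, {"tx": 0.0675, "ty": 0.436, "tz": 0.0, "roll": 0.97}, {"tx": 0.0675, "ty": 0.436, "tz": 0.0, "roll": 0.97}, {"tx": 0.0675, "ty": 0.436, "tz": 0.0, "roll": 0.97}, {"tx": 0.0675, "ty": 0.436, "tz": 0.0, "roll": 0.97}]'

```text
time: 21.2
ee_pos: [575.3, 242.6, 171.6]
orientation: [-0.001, -0.134, 0.991, -0.0]
wrist_force: [0.6, 1.1, -1.1]
gripper_width: 0.126
gripper_force: 30.0
```

>>> arm_command --deltas '[{"tx": 0.0, "ty": 0.0, "tz": 0.0, "roll": 0.0}, {"tx": 0.0, "ty": 0.0, "tz": 0.0, "roll": 0.0}]'

```text
time: 21.4
ee_pos: [575.2, 242.0, 171.6]
orientation: [-0.001, -0.132, 0.991, -0.0]
wrist_force: [-0.4, 0.5, -1.8]
gripper_width: 0.124
gripper_force: 30.0
```

```bash
python3 - <<'E'
from h import *
w=cap('wrist'); cv2.imwrite('pics/w6.png',cv2.resize(w['pixels'],(800,600),interpolation=2)); o=readout.get_obs(); q=o['orientation']
T=R.from_quat([*q[1:],q[0]]).as_matrix(); print(o['ee_pos'],'psi',np.degrees(np.arctan2(T[1,1],T[0,1])),o['time'])
E
```

```text
[575.30947073 241.66315613 171.74559111] psi 105.11715226278484 21.45
```

View pics/w6.png

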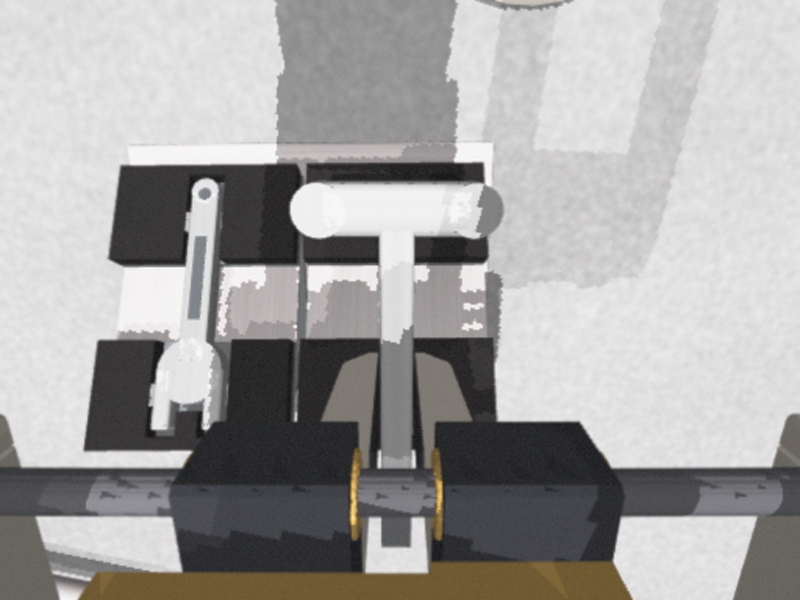

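The wrist view shows the key held straight: bar at (397,210), shank along column 397. The T-tray is beneath it, low corners at (308,163) and (486,163), and the spanner still lies home at left. I'll check the lateral and along offsets.

```bash
python3 - <<'E'
from f import *
w=load('wrist'); s=512/800
p=np.array([588.548,185.257,.266443,77.846]); Tn=np.array([-np.sin(p[2]),np.cos(p[2])]); Kx=np.array([np.cos(p[2]),np.sin(p[2])])
H=home(p,58); o=np.array([575.3,242.0]); print('TCP',(o-H[:2])@Tn,(o-H[:2])@Kx)
def lat(n,uv,z):
    q=p_z(w,[np.array(uv)*s],z)[0][:2]; print(n,'lat',((q-H[:2])@Tn).round(1),'along',((q-H[:2])@Kx).round(1))
z=lambda a:77.8+a*.5
for n,uv,a in [('slab LL',(308,163),-85),('slab LR',(486,163),-85),('trough L',(303,262),-24),('trough R',(489,262),-24)]: lat(n,uv,z(a))
zt=171.7+12
lat('bar L',(290,210),zt-7);lat('bar R',(503,210),zt-7);lat('sh L',(380,260),zt);lat('sh R',(413,260),zt);lat('tail',(397,547),zt)
P=cloud(w).reshape(-1,3); d=P[:,:2]-H[:2]; l=np.c_[d@Kx,d@Tn]
m=(P[:,2]>165)&(P[:,2]<195)&(abs(l[:,1])<45)&(l[:,0]<-20)&(l[:,0]>-100)
b=m&(l[:,0]<-58); sh=m&(l[:,0]>-50)&(l[:,0]<-20)&(abs(l[:,1])<12)
print('bar along',np.percentile(l[b,0],[0.5,99.5]),'lat',np.percentile(l[b,1],[.5,99.5]),'z',np.median(P[b,2])); print('shank lat',np.percentile(l[sh,1],[2,98]))
for a in range(-55,-20,10):
    k=sh&(l[:,0]>a)&(l[:,0]<=a+10); print(a+5,np.median(l[k,1]).round(2) if k.any() else '',np.median(P[k,2]))
E
```

```text
TCP 0.2289615084101836 -0.3400012379434977
slab LL lat -53.7 along -76.3
slab LR lat 57.6 along -75.9
trough L lat -54.5 along -20.1
trough R lat 56.8 along -19.7
bar L lat -35.1 along -64.7
bar R lat 38.1 along -64.4
sh L lat -4.2 along -48.6
sh R lat 7.1 along -48.5
tail lat 1.3 along 74.8
bar along [-74.40523428 -58.12915358] lat [-32.56403735  35.5432858 ] z 184.20895922374237
shank lat [-4.48186165  6.98894122]
-50 1.57 184.2989558098083
-40 1.55 184.31193299039714
-30 1.0 184.24040988988034
-20 0.96 184.26628706164496
```

>>> arm_command --deltas '[{"tx": -0.15, "ty": -0.04, "tz": -0.8, "roll": 0.0}, {"tx": -0.15, "ty": -0.04, "tz": -0.75, "roll": 0.0}, {"tx": 0.0, "ty": 0.0, "tz": -0.3, "roll": 0.0}, {"tx": 0.0, "ty": 0.0, "tz": -0.15, "roll": 0.0}, {"tx": 0.0, "ty": 0.0, "tz": -0.15, "roll": 0.0}, {"tx": 0.0, "ty": 0.0, "tz": 0.0, "roll": 0.0}]'

```text
time: 22.05
ee_pos: [566.7, 239.5, 107.7]
orientation: [-0.0, -0.132, 0.991, -0.0]
wrist_force: [-0.5, -0.5, -2.0]
gripper_width: 0.125
gripper_force: 30.0
```

>>> arm_command --deltas '[{"tx": 0.01, "ty": 0.002, "tz": -0.13, "roll": 0.0}, {"tx": 0.01, "ty": 0.002, "tz": -0.13, "roll": 0.0}, {"tx": 0.0, "ty": 0.0, "tz": 0.0, "roll": 0.0}]'

```text
time: 22.35
ee_pos: [567.5, 239.9, 99.8]
orientation: [0.0, -0.132, 0.991, 0.0]
wrist_force: [-1.9, -1.2, -0.0]
gripper_width: 0.129
gripper_force: 30.0
```

>>> arm_command --deltas '[{"tx": 0.02, "ty": 0.005, "tz": -0.13, "roll": 0.0}, {"tx": 0.02, "ty": 0.005, "tz": -0.13, "roll": 0.0}, {"tx": 0.0, "ty": 0.0, "tz": 0.0, "roll": 0.0}]'

```text
time: 22.65
ee_pos: [569.1, 240.4, 91.8]
orientation: [0.001, -0.132, 0.991, 0.0]
wrist_force: [-1.4, 0.1, 0.9]
gripper_width: 0.129
gripper_force: 30.0
```

```bash
python3 prof.py
```

```text
[569.07801834 240.35305443  91.97899828] [-0.70858771  0.04243636 -0.5544459 ] [ 0.09604902 -0.11176939 -0.01754099] 0.12525876046771778
-70 287 [88.1 89.6 90.7]
-60 326 [90.6 91.7 93. ]
-50 336 [92.7 94.  95. ]
-40 323 [94.9 96.1 97.3]
-30 323 [97.2 98.3 99.6]
-20 225 [ 99. 100. 101.]
proud mm 37.07 1772 25.2
proud mm 36.93 1687 25.5
tool slope 12.33145501798458
```

>>> arm_command --deltas '[{"tx": 0.025, "ty": 0.007, "tz": -0.13, "roll": 0.0}, {"tx": 0.025, "ty": 0.007, "tz": -0.13, "roll": 0.0}, {"tx": 0.02, "ty": 0.005, "tz": -0.11, "roll": 0.0}, {"tx": 0.0, "ty": 0.0, "tz": 0.0, "roll": 0.0}]'

```text
time: 23.1
ee_pos: [570.8, 240.8, 80.4]
orientation: [0.0, -0.132, 0.991, 0.0]
wrist_force: [0.4, -0.9, 0.2]
gripper_width: 0.128
gripper_force: 30.0
```

>>> arm_command --deltas '[{"tx": 0.03, "ty": 0.008, "tz": -0.08, "roll": 0.0}, {"tx": 0.03, "ty": 0.008, "tz": -0.08, "roll": 0.0}, {"tx": 0.0, "ty": 0.0, "tz": 0.0, "roll": 0.0}]'

```text
time: 23.4
ee_pos: [572.2, 241.1, 75.7]
orientation: [-0.0, -0.132, 0.991, -0.0]
wrist_force: [-0.2, -0.1, 1.0]
gripper_width: 0.126
gripper_force: 30.0
```

```bash
python3 prof.py; python3 - <<'E'
from h import *
w=load('wrist');o=readout.get_obs();P=cloud(w).reshape(-1,3);K=np.array([.9647,.2633]);T=np.array([-.2633,.9647])
d=P[:,:2]-[575.69,241.87];l=np.c_[d@K,d@T]
# bar relative to slab edges (camera frame): bar points = more than 3 mm over face
n=((P[:,2]-73.5)-l[:,0]*np.tan(np.pi/6))*np.cos(np.pi/6)
b=(n>10)&(n<26)&(l[:,0]<-52)&(l[:,0]>-90)&(abs(l[:,1])<50)
s=(abs(n-6)<3)&(l[:,0]<-25)&(l[:,0]>-90)&(abs(l[:,1])<60)
for k,m in(('bar',b),('slab',s)): print(k,m.sum(),np.percentile(l[m,0],[.5,99.5]).round(1),np.percentile(l[m,1],[.5,99.5]).round(1))
E
```

```text
[572.15317276 241.12985708  75.77915363] [-1.87875772 -0.16441332  0.25604965] [ 0.03441752 -0.05860864  0.0419057 ] 0.12780125774248344
-70 246 [38.6 41.4 58.7]
-60 288 [59.2 61.2 63.1]
-50 304 [63.7 65.9 67.9]
-40 310 [68.5 70.4 72.5]
-30 317 [73.1 75.2 77.3]
-20 220 [77.6 79.  80.7]
proud mm 11.9 2456 9.0
proud mm 11.7 2396 8.7
tool slope 25.026765215314313
bar 3503 [-72.5 -52.6] [-32.8  34.9]
slab 9590 [-76.6 -25.2] [-54.   55.4]
```

>>> arm_command --deltas '[{"tx": 0.05, "ty": 0.014, "tz": -0.07, "roll": 0.0}, {"tx": 0.05, "ty": 0.014, "tz": -0.07, "roll": 0.0}, {"tx": 0.02, "ty": 0.005, "tz": -0.06, "roll": 0.0}, {"tx": 0.0, "ty": 0.0, "tz": 0.0, "roll": 0.0}]'

```text
time: 23.85
ee_pos: [575.2, 241.9, 70.2]
orientation: [-0.001, -0.132, 0.991, -0.0]
wrist_force: [-3.8, -2.0, 4.4]
gripper_width: 0.124
gripper_force: 30.0
```

>>> arm_command --deltas '[{"tx": 0.02, "ty": 0.005, "tz": -0.07, "roll": 0.0}, {"tx": 0.02, "ty": 0.005, "tz": -0.07, "roll": 0.0}, {"tx": 0.0, "ty": 0.0, "tz": 0.0, "roll": 0.0}]'

```text
time: 24.15
ee_pos: [576.2, 242.2, 69.6]
orientation: [-0.0, -0.133, 0.991, -0.0]
wrist_force: [-13.0, -5.2, 26.4]
gripper_width: 0.128
gripper_force: 30.0
```

```bash
python3 prof.py
```

```text
[576.19197871 242.15926439  69.54455727] [-14.25733604  -5.32454434  27.19143763] [-0.8579753   2.30794715 -0.03394546] 0.12867220129015314
-80 61 [38.  38.9 40. ]
-70 262 [34.7 40.4 47.1]
-60 280 [48.2 50.5 53. ]
-50 290 [53.8 56.3 58.7]
-40 310 [59.6 61.9 64.4]
-30 324 [65.4 67.7 70. ]
-20 229 [70.7 72.5 74.3]
proud mm 2.0 2798 4.4
proud mm 1.86 2711 4.3
tool slope 29.884400153531683
```

Same signature as the spanner: 2 mm proud, 29.9° slope, firm floor. I'll release, rise and check.

>>> arm_command --deltas '[{"tx": 0.0, "ty": 0.0, "tz": 0.05, "roll": 0.0}, {"tx": 0.0, "ty": 0.0, "tz": 0.0, "roll": 0.0}, {"tx": 0.0, "ty": 0.0, "tz": 0.0, "roll": 0.0}, {"tx": 0.0, "ty": 0.0, "tz": 0.0, "roll": 0.0}]' --gripper -0.4

```text
time: 24.6
ee_pos: [577.4, 242.5, 67.1]
orientation: [-0.0, -0.132, 0.991, 0.0]
wrist_force: [-0.1, 0.8, 1.2]
gripper_width: 0.299
gripper_force: 0.7
```

>>> arm_command --deltas '[{"tx": 0.0, "ty": 0.0, "tz": 0.3, "roll": 0.0}, {"tx": 0.0, "ty": 0.0, "tz": 0.8, "roll": 0.0}, {"tx": 0.0, "ty": 0.0, "tz": 1.0, "roll": 0.0}, {"tx": 0.0, "ty": 0.0, "tz": 1.0, "roll": 0.0}, {"tx": -1.0, "ty": -0.27, "tz": 0.5, "roll": 0.0}, {"tx": -1.0, "ty": -0.27, "tz": 0.5, "roll": 0.0}, {"tx": -1.0, "ty": -0.27, "tz": 0.5, "roll": 0.0}, {"tx": 0.0, "ty": 0.0, "tz": 0.0, "roll": 0.0}, {"tx": 0.0, "ty": 0.0, "tz": 0.0, "roll": 0.0}]'

```text
time: 25.5
ee_pos: [487.6, 218.4, 206.5]
orientation: [0.001, -0.132, 0.991, 0.0]
wrist_force: [0.5, -0.7, 0.3]
gripper_width: 0.299
gripper_force: 0.0
```

```bash
python3 - <<'E'
from h import *
w=cap('top'); s=cap('scene'); o=readout.get_obs(); print(o['ee_pos'],o['wrist_force'],o['time'])
v=cap('wrist')
a=cv2.resize(w['pixels'][115:225,90:220],(400,338),interpolation=2); b=cv2.resize(v['pixels'],(400,300)); b=cv2.copyMakeBorder(b,0,38,0,0,0)
cv2.imwrite('pics/fin.png',np.hstack([a,b]))
E
```

```text
[487.89946743 218.32511283 205.23128497] [ 0.13641319 -0.30290307 -0.41242742] 25.6
```

View pics/fin.png

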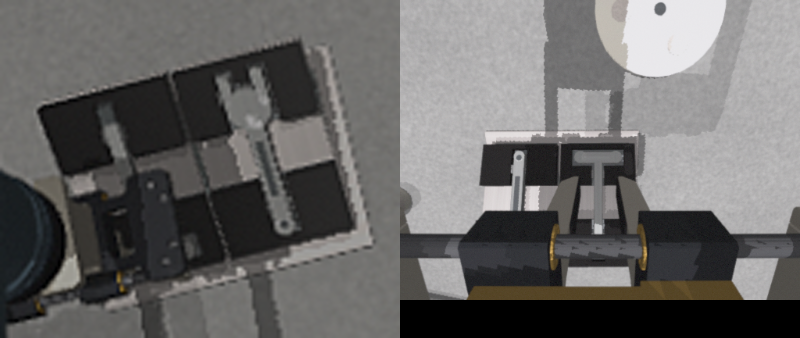

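Both tools lie in their recesses: spanner at left (265,140), key bar in its T at right (598,157). Next is a numeric check of how proud both ends sit now the key is released.

```bash
python3 - <<'E'
from h import *
K=np.array([.9647,.2633]);T=np.array([-.2633,.9647])
for cam in('wrist','scene','top'):
  P=cloud(load(cam)).reshape(-1,3)
  for nm,H in(('key',[575.69,241.87]),('spanner',[606.23,129.96])):
    d=P[:,:2]-H;b=1.6 if cam=='wrist' else 0;l=np.c_[d@K,d@T-b];n=((P[:,2]-73.5)-l[:,0]*np.tan(np.pi/6))*np.cos(np.pi/6)
    for lo,hi in((-65,-52),(-48,-28),(-15,15),(28,48),(48,62)):
      A=(l[:,0]>lo)&(l[:,0]<hi)&(abs(n-6)<12); t=A&(abs(l[:,1])<3.5); f=A&(abs(l[:,1])>42)&(abs(l[:,1])<50)
      if t.sum()>4 and f.sum()>4: print(cam,nm,lo,hi,'proud',(np.median(n[t])-np.median(n[f])).round(1),t.sum())
E
```

```text
wrist key -65 -52 proud 1.8 90
wrist key -48 -28 proud 2.1 119
wrist spanner -65 -52 proud 2.0 90
wrist spanner -48 -28 proud 2.0 129
scene key -65 -52 proud 2.9 7
scene key -48 -28 proud 2.5 11
scene key 28 48 proud 2.9 11
scene key 48 62 proud 2.2 9
scene spanner -65 -52 proud 1.8 6
scene spanner -48 -28 proud 2.7 10
scene spanner 28 48 proud 2.2 14
scene spanner 48 62 proud -1.6 10
top key 28 48 proud 1.2 27
top key 48 62 proud 1.7 18
top spanner -65 -52 proud 2.6 16
top spanner -48 -28 proud 1.1 23
top spanner 28 48 proud 2.3 25
top spanner 48 62 proud -0.8 16
```

Both tools are about 2 mm proud along their whole length. The negative spanner readings are the open mouth. Handing in.

```bash
python3 -c "
from workcell import job
print(job.close_job())"
```

```text
the job is handed in; nothing more can be done
None
```

The spanner and the T-handled key are each pressed home in their own recess (about 2 mm proud, in line with the slope) and released, with the reel, bottle and cup never touched; I handed the job in at about 26 s, but no verdict came back.

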